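# Make up two front-panel part kits

## Task

Make up two kits from the parts lying loose on the bench: the long tray gets the largest knob, the rocker switch and the heat sink; the short tray gets the smallest knob and the brass cable gland. Put one part in each compartment (any compartment of its tray), standing upright on the compartment floor as it stands now. Leave the middle-sized knob, the solder spool and the screwdriver where they are.

Things in the scene. Friction and masses are not known exactly. Their poses are not given: they have to be found in the camera images.
- big_knob_mid (a point): the largest of three round grey control knobs with an aluminium cap and a black index line: a straight cylinder 48 mm across, 36 mm high, about 60 g. Loose; stands upright on the bench. Point: its centre, 18 mm above its underside; z is up along its axis, x along the index line.
- medium_knob_mid (a point): the middle-sized round control knob, the spare: the same but 36 mm across, 36 mm high. Loose; stands upright on the bench. Point: its centre, 18 mm above its underside; z is up along its axis, x along the index line.
- small_knob_mid (a point): the smallest round control knob: the same but 25 mm across, 36 mm high, about 25 g. Loose; stands upright on the bench. Point: its centre, 18 mm above its underside; z is up along its axis, x along the index line.
- switch_mid (a point): rocker switch: white rectangular block 40 mm (its x) by 24 mm (its y), 34 mm high, black rocker rising about 5 mm on top, about 40 g. Loose, stands rocker up. Point: its centre, 17 mm above its underside; z up.
- heat_sink_mid (a point): finned aluminium heat sink: block 40 x 40 mm, 36 mm high, fins upward, running along its x, about 80 g; it can be gripped on any opposite pair of sides. Loose, stands fins up. Point: its centre, 18 mm above its underside; z up.
- gland_mid (a point): brass cable gland: hexagon 30 mm across flats (34.6 mm across corners) from its underside to 24 mm high, then a round neck 24 mm across to 36 mm, dark hole on top, about 70 g. Its x axis is square to one pair of flats. Loose, stands hole up. Point: on its axis, 18 mm above its underside; z up.
- long_tray: long white plastic kit tray, fixed to the bench: three equal open compartments in one row, tray 194 mm long along its own y, 94 mm along its own x, walls and dividers 14 mm high and 2 mm thick, floor 3 mm thick. Each compartment is 62 mm (y) by 90 mm (x) inside; their centres lie at x = 0 and y = -64, 0 and +64 mm of the tray. Origin: centre of its underside, on the bench; z up..
- short_tray: short white plastic kit tray, fixed to the bench: two equal open compartments in one row, tray 130 mm long along its own y, 94 mm along its own x, walls and dividers 14 mm high and 2 mm thick, floor 3 mm thick. Each compartment is 62 mm (y) by 90 mm (x) inside; their centres lie at x = 0 and y = -32 and +32 mm of the tray. Origin: centre of its underside, on the bench; z up..
- solder_spool: bystander: spool of solder wire standing on end, white flanges 60 mm across, 50 mm high. Origin: centre of its underside.
- screwdriver: bystander: screwdriver with an orange handle lying flat, about 190 mm long along its x, handle towards -x. Origin: on the bench under its mid-length.
Things that resemble listed ones, but are neither listed nor needed, are in the scene too. Leave any pink look-alike of the short_tray alone.

How it is judged:
At the end, for the whole second after the job is handed in: Each named part stands in its own compartment of its tray, on the floor (height within 4 mm), upright within 0.12 rad, centre within 23 mm along the row and 37 mm across of a compartment centre, at rest and released. The middle-sized knob lies within 20 mm of its start (x of big_knob_mid in the frame of long_tray between -0.037 and 0.037 m and z of big_knob_mid in the frame of long_tray between 0.017 and 0.025 m and angle between each of big_knob_mid, switch_mid, heat_sink_mid, small_knob_mid, gland_mid's own z axis and vertical below 0.12 rad and linear speed of each of big_knob, switch, heat_sink, small_knob, gland below 0.02 m/s and x of switch_mid in the frame of long_tray between -0.037 and 0.037 m and z of switch_mid in the frame of long_tray between 0.016 and 0.024 m and x of heat_sink_mid in the frame of long_tray between -0.037 and 0.037 m and z of heat_sink_mid in the frame of long_tray between 0.017 and 0.025 m and ((y of big_knob_mid in the frame of long_tray between -0.087 and -0.041 m and y of switch_mid in the frame of long_tray between -0.023 and 0.023 m and y of heat_sink_mid in the frame of long_tray between 0.041 and 0.087 m) or (y of big_knob_mid in the frame of long_tray between -0.087 and -0.041 m and y of heat_sink_mid in the frame of long_tray between -0.023 and 0.023 m and y of switch_mid in the frame of long_tray between 0.041 and 0.087 m) or (y of switch_mid in the frame of long_tray between -0.087 and -0.041 m and y of big_knob_mid in the frame of long_tray between -0.023 and 0.023 m and y of heat_sink_mid in the frame of long_tray between 0.041 and 0.087 m) or (y of switch_mid in the frame of long_tray between -0.087 and -0.041 m and y of heat_sink_mid in the frame of long_tray between -0.023 and 0.023 m and y of big_knob_mid in the frame of long_tray between 0.041 and 0.087 m) or (y of heat_sink_mid in the frame of long_tray between -0.087 and -0.041 m and y of big_knob_mid in the frame of long_tray between -0.023 and 0.023 m and y of switch_mid in the frame of long_tray between 0.041 and 0.087 m) or (y of heat_sink_mid in the frame of long_tray between -0.087 and -0.041 m and y of switch_mid in the frame of long_tray between -0.023 and 0.023 m and y of big_knob_mid in the frame of long_tray between 0.041 and 0.087 m)) and x of small_knob_mid in the frame of short_tray between -0.037 and 0.037 m and z of small_knob_mid in the frame of short_tray between 0.017 and 0.025 m and x of gland_mid in the frame of short_tray between -0.037 and 0.037 m and z of gland_mid in the frame of short_tray between 0.017 and 0.025 m and ((y of small_knob_mid in the frame of short_tray between -0.055 and -0.009 m and y of gland_mid in the frame of short_tray between 0.009 and 0.055 m) or (y of gland_mid in the frame of short_tray between -0.055 and -0.009 m and y of small_knob_mid in the frame of short_tray between 0.009 and 0.055 m)) and distance of medium_knob_mid from where it was at the start of the episode below 0.02 m); the robot touches nothing.
It fails at once if the spare middle-sized knob is moved more than 20 mm (distance of medium_knob_mid from where it was at the start of the episode above 0.02 m).
It fails at once if the solder spool is moved more than 20 mm (distance of solder_spool from where it was at the start of the episode above 0.02 m).
It fails at once if the screwdriver is moved more than 20 mm (distance of screwdriver from where it was at the start of the episode above 0.02 m).
It also fails if it takes over 112 s, if anything falls off the work surface, if the arm or the gripper's body presses on something with over 40 N, if the wrist force passes 120 N, or if a joint passes its speed limit or range.

## Robot

A 6-joint arm with a two-finger parallel gripper is mounted at the origin on the work surface. World frame = base frame: x ahead of the robot, y to its left, z up, the work surface at z = 0. Lengths are in m, angles in rad, forces in N, time in s.
With the tool pointing down it reaches from about 0.425 to 1.125 m from the base axis. Payload 14.9 kg.
Tool frame: the origin (TCP) lies midway between the tips of the shut fingers; the grasp point (between the pads) lies 19 mm behind it (hold_point_z is the distance from the TCP to the grasp point, in m); z points along the fingers, y is the line along which they close (so a half turn about z gives the same grasp; the last joint's range is limited). The gripper opens to 91 mm and grips with 3 to 60 N. Pads are 32 mm wide; open, the fingers measure 118 mm over their backs; the gripper's body (76 mm by 178 mm) begins 60 mm behind the grasp point.
Start: joints at [1.126, 0.379, 1.734, -0, 1.028, -0.033], TCP at [0.28, 0.641, 0.214] pointing down, gripper open.
Joint ranges: [-2.77, 2.77], [-0.74, 2.19], [0, 2.66], [-1.06, 4.2], [0.31, 2.87], [-3.08, 3.08]. Speed limits (rad/s): [1.89, 1.89, 2.39, 3.14, 3.14, 3.14].

## Interface

Orientations are given as [roll, pitch, yaw] about the fixed x, y, z axes, in that order (R = Rz(yaw) Ry(pitch) Rx(roll)).
In Python, from rig import * gives the robot as it stands.
- The arm moves only by the tool arm_command, never from a script. Its argument "plan" is a list of rows, each an object of numbers: "jaw": the finger opening in m, from 0 to 0.0912; "tx", "ty", "tz": the shift along the tool's x, y, z in m; "wx", "wy", "wz": the turn, a rotation vector about the tool's x, y, z in rad. In form: [{"jaw": .., "tx": .., "ty": .., "tz": .., "wx": .., "wy": .., "wz": ..}, ...]. A call has 1 to 12 rows; each row shifts and turns the commanded pose from where the row before left it, along the tool's axes as they then stand; what a row does not reach is not made up. A row lasts 1/8 s, in which the tool goes at most 62.5 mm and 10.7 degrees, less where a joint would pass 70% of its speed; a pose out of reach is approached as far as the arm can. A call is refused whole if a number of a shift passes 0.0625 or a number of a turn 0.188, either way. A call with a gripper value outside its range is refused whole. The fingers move at their own pace and stop on an object; "force" is the grip in N (left out, the last holds). Time passes only in rows, so rows that do not move let the fingers close. It gives the time, the measured TCP pose, the force, the opening and the grip force at its end, in the units of the state.
- observe(): the state, without advancing time (a new reading comes with each control period).
- grab_frame(name): name is "side" or "top"; returns the picture (400x640x3 uint8, red, green, blue); there is no depth.
- camera_info(name): a dict with "camera_matrix" (3x3 intrinsics, pixels), "R" (3x3) and "t" (3): a world point X has camera coordinates R X + t. Camera axes: x right, y down, z forward; pixel columns grow to the right and rows downward; lengths in m; the calibration is good to about 2 mm. A picture is of the moment at which its call begins. camera_info takes no time and is no camera call.
- sign_off(): hands the job in; it is judged then, once.
The state is a dict: "t": time; "qpos": joint angles; "dq": joint speeds; "effort": joint torques, N m; "eef_pos": TCP position; "tool_rot": TCP orientation; "force": force on the tool from outside, world axes, zero at the start; "wrist_torque": the same for the moment, N m; "grip_width": finger opening in m; "gripper_force": force on a finger pad.
Only numpy, scipy, OpenCV 4.12 (cv2) and the standard library are available. Lean on these libraries where they do the work, as an engineer would, in place of code of your own. Each camera call takes 0.05 s, during which the arm holds its last target. There are 200 camera calls.

## Working session

There is one attempt and no reset: what is moved stays moved. The work goes in short steps, Python scripts to look and compute and a tool call to move; the robot and the scene stay as the last step left them, time stands still between calls to the robot, and variables do not carry over. Pictures are saved under pics/ and viewed, at most 14 in all, crops included, and the job is handed in when it is done.

Besides the shell and the picture viewer there is one more tool, called after ">>>" by a JSON object that holds its "api" and its "payload", one argument or row to a line. arm_command: Moves the arm, as the interface text tells. Its arguments: {"type":"object","properties":{"plan":{"type":"array"},"force":{"type":"number"}},"required":["plan"]}

```bash
mkdir -p pics
python3 - <<'E'
from rig import *
import cv2
print(observe())
for n in("top","side"):
    cv2.imwrite(f"pics/{n}0.png",grab_frame(n)[:,:,::-1]); c=camera_info(n); print(c)
E
```

```text
{'t': 0.0, 'qpos': array([ 1.12570722e+00,  3.79445641e-01,  1.73479820e+00,  2.87575600e-06,
        1.02850571e+00, -3.33043723e-02]), 'dq': array([-0.00089268, -0.00014757, -0.00122923, -0.00199183, -0.00200564,
        0.00024444]), 'effort': array([-1.58321120e-03, -7.63747001e+01, -4.34363544e+01,  6.50501763e-02,
        4.24388680e-02, -9.31775617e-05]), 'eef_pos': array([0.28000088, 0.64110835, 0.21325371]), 'tool_rot': array([-3.14043648e+00, -4.09825807e-05,  2.72980641e+00]), 'force': array([-0.25337817, -0.09400087, -0.0605567 ]), 'wrist_torque': array([ 0.0183185 ,  0.04491448, -0.07938886]), 'gripper_force': 0.0, 'grip_width': 0.09132018612804842}
{'camera_matrix': array([[460.24178647,   0.        , 316.10093757],
       [  0.        , 460.24178647, 199.16680539],
       [  0.        ,   0.        ,   1.        ]]), 'R': array([[ 0.00914954, -0.9996341 ,  0.02545503],
       [-0.99776332, -0.01081219, -0.0659656 ],
       [ 0.06621669, -0.02479454, -0.99749716]]), 't': array([-0.02260464,  0.52539829,  1.30255973])}
{'camera_matrix': array([[415.98339073,   0.        , 323.70107852],
       [  0.        , 415.98339073, 203.98617442],
       [  0.        ,   0.        ,   1.        ]]), 'R': array([[ 0.84658987, -0.53188892,  0.01948783],
       [-0.32234631, -0.54151566, -0.7764365 ],
       [ 0.42353094,  0.65104144, -0.6298941 ]]), 't': array([-0.45322194,  0.20030981,  0.87113191])}
```

View pics/top0.png

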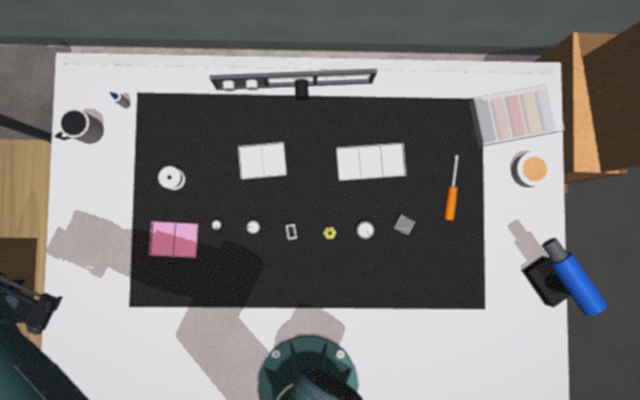

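View pics/side0.png

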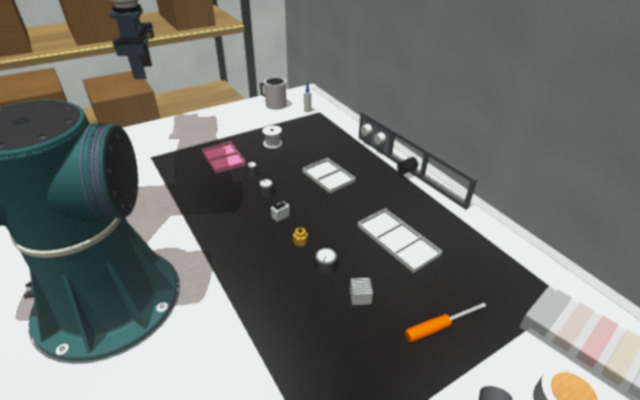

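Top view, left to right: small knob (216,225), medium knob (253,227), switch (291,231), gland (330,233), big knob (365,230), heat sink (404,224). The white short tray is at (262,160) and the long tray at (371,161). Possible mix-ups are the three knobs with each other, the spool (171,178) with a knob, the pink tray (174,240) with the short tray, and the panel knobs at (228,86) and (252,84). The side view shows the same order.

```bash
cat > h.py <<'E'
from rig import *
import cv2, numpy as np
def ray(n,uv,z):
    c=camera_info(n);R,t,K=c["R"],c["t"],c["camera_matrix"]
    C=-R.T@t; d=R.T@np.linalg.solve(K,[uv[0],uv[1],1.]); return C+d*(z-C[2])/d[2]
def blobs(im,roi,thr=75,amin=25):
    x0,y0,x1,y1=roi
    g=cv2.resize(im[y0:y1,x0:x1].max(2),None,fx=4,fy=4,interpolation=cv2.INTER_CUBIC)
    m=(g>thr).astype(np.uint8)
    cs,_=cv2.findContours(m,cv2.RETR_EXTERNAL,cv2.CHAIN_APPROX_NONE)
    out=[]
    for c in cs:
        if cv2.contourArea(c)>amin*16: out.append((c.reshape(-1,2)+.5)/4-.5+[x0,y0])
    return sorted(out,key=lambda c:c[:,0].mean())
def world(c,z,n="top"):
    w=np.array([ray(n,p,z)[:2] for p in c])*1000
    (cx,cy),(a,b),th=cv2.minAreaRect(w.astype(np.float32)); M=cv2.moments(w.astype(np.float32))
    return np.round([M['m10']/M['m00'],M['m01']/M['m00'],cx,cy,a,b,th],1)
E
python3 - <<'E'
from h import *
im=grab_frame("top")
print("cam",-camera_info("top")["R"].T@camera_info("top")["t"])
for z,roi in((.018,(205,208,425,248)),(.014,(225,130,420,192))):
    for c in blobs(im,roi): print(c.mean(0).round(1),world(c,z))
cv2.imwrite("pics/c1.png",cv2.resize(im[205:250,200:425],None,fx=3.5,fy=3.5,interpolation=2)[:,:,::-1])
E
```

```text
cam [0.43817877 0.0153807  1.33453324]
[216.  224.5] [450.5 266.7 450.7 266.5  29.8  29.    1.3]
[252.7 226.8] [444.8 162.3 444.6 162.3  39.8  40.4   0.6]
[290.8 231.4] [432.7  53.8 432.7  54.   48.5  33.1  10.6]
[329.4 232.6] [430.3 -56.1 430.2 -55.8  38.5  40.7   0.5]
[365.1 229.7] [ 4.394e+02 -1.584e+02  4.390e+02 -1.586e+02  5.290e+01  5.170e+01
  2.000e-01]
[404.2 224.5] [ 455.5 -270.8  455.4 -271.    50.6   49.7   63. ]
[261.8 160.3] [636.8 140.  636.9 140.2 103.2 138.6   6.1]
[370.7 161.3] [ 637.9 -175.1  638.1 -175.3  102.8  203.     4.9]
```

View pics/c1.png

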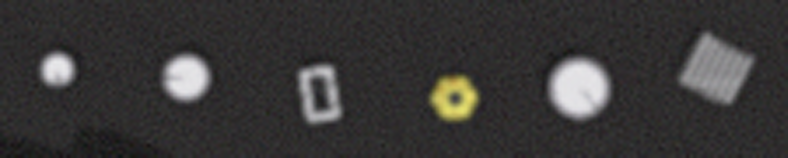

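Crop confirms: three knobs measure about 25, 36 and 48 mm after allowing for blur; small at left (216,225), medium next (253,227), big at (365,230). The switch's long axis is about 11° from world x, and the heat sink's sides lie at 63°/-27°. The gland's corners point left and right in the image. Next is the gland's angle and the first move.

```bash
cat >> h.py <<'E'
def go(x,y,z,yawdeg):
    "turn first (wz), then shift tx,ty,tz, in tool axes after the turn"
    s=observe(); p=s["eef_pos"]; yaw=s["tool_rot"][2]; Y=np.radians(yawdeg)
    dw=(yaw-Y+np.pi)%(2*np.pi)-np.pi
    d=np.array([x,y,z])-p; tx=np.array([np.cos(Y),np.sin(Y),0]); ty=np.array([np.sin(Y),-np.cos(Y),0])
    print("t",round(s["t"],2),"p",p.round(4),"yaw",round(np.degrees(yaw),1),"grip",round(s["grip_width"],4),round(s["gripper_force"],1))
    print("wz %.3f tx %.4f ty %.4f tz %.4f"%(dw,d@tx,d@ty,-d[2]))
E
python3 - <<'E'
from h import *
im=grab_frame("top")
c=blobs(im,(318,220,342,246))[0]
w=np.array([ray("top",p,.018)[:2] for p in c])*1000; w-=w.mean(0)
for a in range(-30,31,5):
    print(a,round(np.ptp(w@[np.cos(np.radians(a)),np.sin(np.radians(a))]),1),end="; ")
E0=0
go(.4505,.2665,.10,90)
E
```

```text
-30 41.0; -25 40.8; -20 40.6; -15 40.1; -10 39.7; -5 39.2; 0 38.5; 5 38.0; 10 38.6; 15 39.1; 20 39.7; 25 40.1; 30 40.4; t 0.2 p [0.2801 0.6413 0.2135] yaw 156.4 grip 0.0911 0.0
wz 1.159 tx -0.3748 ty 0.1704 tz 0.1135
```

>>> {"api": "arm_command", "payload": {
  "plan": [
    {"wz":0.166},
    {"wz":0.166},
    {"wz":0.166},
    {"wz":0.166},
    {"wz":0.166},
    {"wz":0.166},
    {"wz":0.163},
    {"tx":-0.05,"ty":0.022},
    {"tx":-0.05,"ty":0.022},
    {"tx":-0.05,"ty":0.022},
    {"tx":-0.05,"ty":0.022},
    {"tx":-0.05,"ty":0.022}
  ],
  "force": 20
}}

```text
$.plan[0]: bad value
```

>>> {"api": "arm_command", "payload": {
  "plan": [
    {"tx":-0.05,"ty":0.022,"tz":0.02},
    {"tx":-0.045,"ty":0.022,"tz":0.02},
    {"tx":-0.03,"ty":0.016,"tz":0.02},
    {"tz":0.02},
    {"tz":0.02},
    {}
  ]
}}

```text
$.plan[0]: bad value
```

```bash
python3 -c "
from h import *
go(.4505,.2665,.006,90)"
```

```text
t 0.2 p [0.2801 0.6413 0.2135] yaw 156.4 grip 0.0911 0.0
wz 1.159 tx -0.3748 ty 0.1704 tz 0.2075
```

Rows apparently need all seven numbers.

>>> {"api": "arm_command", "payload": {
  "plan": [
    {"jaw":0.09,"tx":0,"ty":0,"tz":0,"wx":0,"wy":0,"wz":0.166},
    {"jaw":0.09,"tx":0,"ty":0,"tz":0,"wx":0,"wy":0,"wz":0.166},
    {"jaw":0.09,"tx":0,"ty":0,"tz":0,"wx":0,"wy":0,"wz":0.166},
    {"jaw":0.09,"tx":0,"ty":0,"tz":0,"wx":0,"wy":0,"wz":0.166},
    {"jaw":0.09,"tx":0,"ty":0,"tz":0,"wx":0,"wy":0,"wz":0.166},
    {"jaw":0.09,"tx":0,"ty":0,"tz":0,"wx":0,"wy":0,"wz":0.166},
    {"jaw":0.09,"tx":0,"ty":0,"tz":0,"wx":0,"wy":0,"wz":0.163},
    {"jaw":0.09,"tx":-0.05,"ty":0.022,"tz":0,"wx":0,"wy":0,"wz":0},
    {"jaw":0.09,"tx":-0.05,"ty":0.022,"tz":0,"wx":0,"wy":0,"wz":0},
    {"jaw":0.09,"tx":-0.05,"ty":0.022,"tz":0,"wx":0,"wy":0,"wz":0},
    {"jaw":0.09,"tx":-0.05,"ty":0.022,"tz":0,"wx":0,"wy":0,"wz":0},
    {"jaw":0.09,"tx":-0.05,"ty":0.022,"tz":0,"wx":0,"wy":0,"wz":0}
  ],
  "force": 20
}}

```text
t: 1.7
eef_pos: [0.3906, 0.3899, 0.214]
tool_rot: [3.141, -0.0, 1.571]
force: [0.7, 0.2, 0.1]
grip_width: 0.0902
gripper_force: 0.0
```

>>> {"api": "arm_command", "payload": {
  "plan": [
    {"jaw":0.06,"tx":-0.05,"ty":0.022,"tz":0.02,"wx":0,"wy":0,"wz":0},
    {"jaw":0.06,"tx":-0.045,"ty":0.022,"tz":0.02,"wx":0,"wy":0,"wz":0},
    {"jaw":0.06,"tx":-0.03,"ty":0.016,"tz":0.02,"wx":0,"wy":0,"wz":0},
    {"jaw":0.06,"tx":0,"ty":0,"tz":0.03,"wx":0,"wy":0,"wz":0},
    {"jaw":0.06,"tx":0,"ty":0,"tz":0.03,"wx":0,"wy":0,"wz":0},
    {"jaw":0.06,"tx":0,"ty":0,"tz":0,"wx":0,"wy":0,"wz":0}
  ]
}}

```text
t: 2.45
eef_pos: [0.4489, 0.2657, 0.0923]
tool_rot: [-3.138, 0.002, 1.571]
force: [-1.0, 0.5, 1.2]
grip_width: 0.06
gripper_force: 0.0
```

```bash
python3 -c "
from h import *
go(.4505,.2665,.006,90)"
```

```text
t 2.45 p [0.4489 0.2657 0.0923] yaw 90.0 grip 0.06 0.0
wz -0.000 tx 0.0008 ty 0.0016 tz 0.0863
```

>>> {"api": "arm_command", "payload": {
  "plan": [
    {"jaw":0.06,"tx":0.001,"ty":0.002,"tz":0.04,"wx":0,"wy":0,"wz":0},
    {"jaw":0.06,"tx":0,"ty":0,"tz":0.035,"wx":0,"wy":0,"wz":0},
    {"jaw":0.06,"tx":0,"ty":0,"tz":0.011,"wx":0,"wy":0,"wz":0},
    {"jaw":0.06,"tx":0,"ty":0,"tz":0,"wx":0,"wy":0,"wz":0},
    {"jaw":0.015,"tx":0,"ty":0,"tz":0,"wx":0,"wy":0,"wz":0},
    {"jaw":0.015,"tx":0,"ty":0,"tz":0,"wx":0,"wy":0,"wz":0},
    {"jaw":0.015,"tx":0,"ty":0,"tz":0,"wx":0,"wy":0,"wz":0},
    {"jaw":0.015,"tx":0,"ty":0,"tz":0,"wx":0,"wy":0,"wz":0}
  ],
  "force": 20
}}

```text
t: 3.45
eef_pos: [0.4523, 0.2676, 0.0082]
tool_rot: [3.141, -0.0, 1.571]
force: [0.2, -0.3, 4.9]
grip_width: 0.0244
gripper_force: 20.0
```

>>> {"api": "arm_command", "payload": {
  "plan": [
    {"jaw":0.015,"tx":0,"ty":0,"tz":-0.03,"wx":0,"wy":0,"wz":0},
    {"jaw":0.015,"tx":0,"ty":0,"tz":-0.04,"wx":0,"wy":0,"wz":0},
    {"jaw":0.015,"tx":0,"ty":0,"tz":-0.02,"wx":0,"wy":0,"wz":0},
    {"jaw":0.015,"tx":-0.02,"ty":0.035,"tz":0,"wx":0,"wy":0,"wz":0},
    {"jaw":0.015,"tx":-0.02,"ty":0.04,"tz":0,"wx":0,"wy":0,"wz":0},
    {"jaw":0.015,"tx":-0.02,"ty":0.04,"tz":0,"wx":0,"wy":0,"wz":0},
    {"jaw":0.015,"tx":-0.02,"ty":0.04,"tz":0,"wx":0,"wy":0,"wz":0},
    {"jaw":0.015,"tx":-0.014,"ty":0.029,"tz":0,"wx":0,"wy":0,"wz":0},
    {"jaw":0.015,"tx":0,"ty":0,"tz":0,"wx":0,"wy":0,"wz":-0.1},
    {"jaw":0.015,"tx":0,"ty":0,"tz":0,"wx":0,"wy":0,"wz":0}
  ]
}}

```text
t: 4.7
eef_pos: [0.6361, 0.1732, 0.0977]
tool_rot: [-3.141, 0.0, 1.67]
force: [1.3, -0.0, -0.9]
grip_width: 0.0245
gripper_force: 20.0
```

```bash
python3 -c "
from h import *
go(.6335,.172,.010,96)
im=grab_frame('side'); cv2.imwrite('pics/s1.png',cv2.resize(im[80:280,180:480],None,fx=2.5,fy=2.5)[:,:,::-1])"
```

```text
t 4.7 p [0.6361 0.1732 0.0977] yaw 95.7 grip 0.0245 20.0
wz -0.006 tx -0.0010 ty -0.0027 tz 0.0877
```

View pics/s1.png

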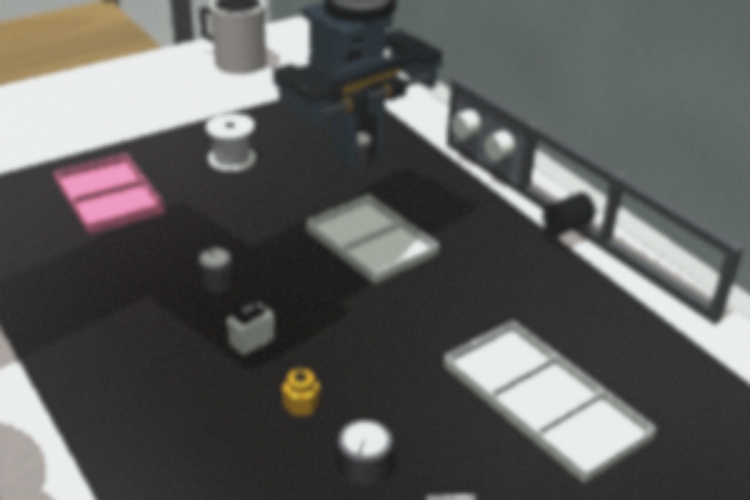

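The small knob is held at about (365,135) in the crop and everything else is undisturbed. Placing it.

>>> {"api": "arm_command", "payload": {
  "plan": [
    {"jaw":0.015,"tx":-0.001,"ty":-0.003,"tz":0.035,"wx":0,"wy":0,"wz":0},
    {"jaw":0.015,"tx":0,"ty":0,"tz":0.03,"wx":0,"wy":0,"wz":0},
    {"jaw":0.015,"tx":0,"ty":0,"tz":0.015,"wx":0,"wy":0,"wz":0},
    {"jaw":0.015,"tx":0,"ty":0,"tz":0.006,"wx":0,"wy":0,"wz":0},
    {"jaw":0.015,"tx":0,"ty":0,"tz":0,"wx":0,"wy":0,"wz":0},
    {"jaw":0.045,"tx":0,"ty":0,"tz":0,"wx":0,"wy":0,"wz":0},
    {"jaw":0.045,"tx":0,"ty":0,"tz":0,"wx":0,"wy":0,"wz":0},
    {"jaw":0.045,"tx":0,"ty":0,"tz":0,"wx":0,"wy":0,"wz":0}
  ]
}}

```text
t: 5.75
eef_pos: [0.6335, 0.1722, 0.0123]
tool_rot: [3.141, -0.0, 1.671]
force: [0.6, -0.0, -0.6]
grip_width: 0.045
gripper_force: 0.0
```

>>> {"api": "arm_command", "payload": {
  "plan": [
    {"jaw":0.045,"tx":0,"ty":0,"tz":-0.03,"wx":0,"wy":0,"wz":0},
    {"jaw":0.045,"tx":0,"ty":0,"tz":-0.04,"wx":0,"wy":0,"wz":0},
    {"jaw":0.06,"tx":0,"ty":0,"tz":-0.03,"wx":0,"wy":0,"wz":0},
    {"jaw":0.06,"tx":-0.041,"ty":-0.045,"tz":0,"wx":0,"wy":0,"wz":0},
    {"jaw":0.06,"tx":-0.041,"ty":-0.045,"tz":0,"wx":0,"wy":0,"wz":0},
    {"jaw":0.06,"tx":-0.041,"ty":-0.045,"tz":0,"wx":0,"wy":0,"wz":0},
    {"jaw":0.06,"tx":-0.041,"ty":-0.045,"tz":0,"wx":0,"wy":0,"wz":0},
    {"jaw":0.06,"tx":-0.041,"ty":-0.045,"tz":0,"wx":0,"wy":0,"wz":0},
    {"jaw":0.06,"tx":0,"ty":0,"tz":0,"wx":0,"wy":0,"wz":0.03},
    {"jaw":0.06,"tx":0,"ty":0,"tz":0,"wx":0,"wy":0,"wz":0}
  ]
}}

```text
t: 7.0
eef_pos: [0.4306, -0.0543, 0.1124]
tool_rot: [3.14, 0.0, 1.64]
force: [0.5, 0.3, 0.2]
grip_width: 0.0597
gripper_force: 0.0
```

```bash
python3 -c "
from h import *
go(.430,-.056,.008,94)"
```

```text
t 7.0 p [ 0.4306 -0.0543  0.1124] yaw 94.0 grip 0.0597 0.0
wz -0.001 tx -0.0016 ty -0.0007 tz 0.1044
```

>>> {"api": "arm_command", "payload": {
  "plan": [
    {"jaw":0.06,"tx":-0.002,"ty":-0.001,"tz":0.04,"wx":0,"wy":0,"wz":0},
    {"jaw":0.06,"tx":0,"ty":0,"tz":0.04,"wx":0,"wy":0,"wz":0},
    {"jaw":0.06,"tx":0,"ty":0,"tz":0.017,"wx":0,"wy":0,"wz":0},
    {"jaw":0.06,"tx":0,"ty":0,"tz":0.007,"wx":0,"wy":0,"wz":0},
    {"jaw":0.06,"tx":0,"ty":0,"tz":0,"wx":0,"wy":0,"wz":0},
    {"jaw":0.02,"tx":0,"ty":0,"tz":0,"wx":0,"wy":0,"wz":0},
    {"jaw":0.02,"tx":0,"ty":0,"tz":0,"wx":0,"wy":0,"wz":0},
    {"jaw":0.02,"tx":0,"ty":0,"tz":0,"wx":0,"wy":0,"wz":0},
    {"jaw":0.02,"tx":0,"ty":0,"tz":0,"wx":0,"wy":0,"wz":0}
  ],
  "force": 25
}}

```text
t: 8.12
eef_pos: [0.4294, -0.0564, 0.0083]
tool_rot: [3.141, 0.0, 1.641]
force: [-0.9, 0.5, 7.4]
grip_width: 0.0294
gripper_force: 25.0
```

>>> {"api": "arm_command", "payload": {
  "plan": [
    {"jaw":0.02,"tx":0,"ty":0,"tz":-0.03,"wx":0,"wy":0,"wz":0},
    {"jaw":0.02,"tx":0,"ty":0,"tz":-0.04,"wx":0,"wy":0,"wz":0},
    {"jaw":0.02,"tx":0,"ty":0,"tz":-0.03,"wx":0,"wy":0,"wz":0},
    {"jaw":0.02,"tx":0.03,"ty":0.044,"tz":0,"wx":0,"wy":0,"wz":0},
    {"jaw":0.02,"tx":0.03,"ty":0.044,"tz":0,"wx":0,"wy":0,"wz":0},
    {"jaw":0.02,"tx":0.03,"ty":0.044,"tz":0,"wx":0,"wy":0,"wz":0},
    {"jaw":0.02,"tx":0.03,"ty":0.044,"tz":0,"wx":0,"wy":0,"wz":0},
    {"jaw":0.02,"tx":0.029,"ty":0.045,"tz":0,"wx":0,"wy":0,"wz":0},
    {"jaw":0.02,"tx":0,"ty":0,"tz":0,"wx":0,"wy":0,"wz":-0.035},
    {"jaw":0.02,"tx":0,"ty":0,"tz":0,"wx":0,"wy":0,"wz":0}
  ]
}}

```text
t: 9.38
eef_pos: [0.6383, 0.1076, 0.1074]
tool_rot: [-3.14, 0.0, 1.676]
force: [-0.2, 0.2, -1.0]
grip_width: 0.0296
gripper_force: 25.0
```

```bash
python3 -c "
from h import *
go(.640,.108,.012,96)"
```

```text
t 9.38 p [0.6383 0.1076 0.1074] yaw 96.0 grip 0.0296 25.0
wz 0.001 tx 0.0002 ty 0.0018 tz 0.0954
```

>>> {"api": "arm_command", "payload": {
  "plan": [
    {"jaw":0.02,"tx":0,"ty":0.002,"tz":0.04,"wx":0,"wy":0,"wz":0},
    {"jaw":0.02,"tx":0,"ty":0,"tz":0.035,"wx":0,"wy":0,"wz":0},
    {"jaw":0.02,"tx":0,"ty":0,"tz":0.014,"wx":0,"wy":0,"wz":0},
    {"jaw":0.02,"tx":0,"ty":0,"tz":0.006,"wx":0,"wy":0,"wz":0},
    {"jaw":0.02,"tx":0,"ty":0,"tz":0,"wx":0,"wy":0,"wz":0},
    {"jaw":0.05,"tx":0,"ty":0,"tz":0,"wx":0,"wy":0,"wz":0},
    {"jaw":0.05,"tx":0,"ty":0,"tz":0,"wx":0,"wy":0,"wz":0},
    {"jaw":0.05,"tx":0,"ty":0,"tz":0,"wx":0,"wy":0,"wz":0}
  ]
}}

```text
t: 10.38
eef_pos: [0.6413, 0.1081, 0.0134]
tool_rot: [3.141, -0.0, 1.676]
force: [-1.1, 0.3, -0.1]
grip_width: 0.0501
gripper_force: 0.0
```

>>> {"api": "arm_command", "payload": {
  "plan": [
    {"jaw":0.05,"tx":0,"ty":0,"tz":-0.03,"wx":0,"wy":0,"wz":0},
    {"jaw":0.05,"tx":0,"ty":0,"tz":-0.04,"wx":0,"wy":0,"wz":0},
    {"jaw":0.075,"tx":0,"ty":0,"tz":-0.03,"wx":0,"wy":0,"wz":0},
    {"jaw":0.075,"tx":-0.041,"ty":-0.038,"tz":0,"wx":0,"wy":0,"wz":0},
    {"jaw":0.075,"tx":-0.041,"ty":-0.038,"tz":0,"wx":0,"wy":0,"wz":0},
    {"jaw":0.075,"tx":-0.041,"ty":-0.038,"tz":0,"wx":0,"wy":0,"wz":0},
    {"jaw":0.075,"tx":-0.041,"ty":-0.038,"tz":0,"wx":0,"wy":0,"wz":0},
    {"jaw":0.075,"tx":-0.04,"ty":-0.038,"tz":0,"wx":0,"wy":0,"wz":0},
    {"jaw":0.075,"tx":-0.04,"ty":-0.038,"tz":0,"wx":0,"wy":0,"wz":0},
    {"jaw":0.075,"tx":0,"ty":0,"tz":0,"wx":0,"wy":0,"wz":0.02},
    {"jaw":0.075,"tx":0,"ty":0,"tz":0,"wx":0,"wy":0,"wz":0}
  ]
}}

```text
t: 11.75
eef_pos: [0.4403, -0.1586, 0.1132]
tool_rot: [3.141, 0.0, 1.655]
force: [-0.4, 0.0, 0.3]
grip_width: 0.0748
gripper_force: 0.0
```

```bash
python3 -c "
from h import *
go(.439,-.1585,.008,95)"
```

```text
t 11.75 p [ 0.4403 -0.1586  0.1132] yaw 94.8 grip 0.0748 0.0
wz -0.003 tx 0.0002 ty -0.0013 tz 0.1052
```

>>> {"api": "arm_command", "payload": {
  "plan": [
    {"jaw":0.075,"tx":0,"ty":-0.001,"tz":0.04,"wx":0,"wy":0,"wz":0},
    {"jaw":0.075,"tx":0,"ty":0,"tz":0.04,"wx":0,"wy":0,"wz":0},
    {"jaw":0.075,"tx":0,"ty":0,"tz":0.018,"wx":0,"wy":0,"wz":0},
    {"jaw":0.075,"tx":0,"ty":0,"tz":0.007,"wx":0,"wy":0,"wz":0},
    {"jaw":0.075,"tx":0,"ty":0,"tz":0,"wx":0,"wy":0,"wz":0},
    {"jaw":0.04,"tx":0,"ty":0,"tz":0,"wx":0,"wy":0,"wz":0},
    {"jaw":0.04,"tx":0,"ty":0,"tz":0,"wx":0,"wy":0,"wz":0},
    {"jaw":0.04,"tx":0,"ty":0,"tz":0,"wx":0,"wy":0,"wz":0},
    {"jaw":0.04,"tx":0,"ty":0,"tz":0,"wx":0,"wy":0,"wz":0}
  ],
  "force": 25
}}

```text
t: 12.88
eef_pos: [0.4392, -0.1588, 0.0084]
tool_rot: [3.141, 0.0, 1.656]
force: [-1.2, 0.6, 7.8]
grip_width: 0.0478
gripper_force: 25.0
```

>>> {"api": "arm_command", "payload": {
  "plan": [
    {"jaw":0.04,"tx":0,"ty":0,"tz":-0.03,"wx":0,"wy":0,"wz":0},
    {"jaw":0.04,"tx":0,"ty":0,"tz":-0.04,"wx":0,"wy":0,"wz":0},
    {"jaw":0.04,"tx":-0.008,"ty":0.049,"tz":0,"wx":0,"wy":0,"wz":0},
    {"jaw":0.04,"tx":-0.008,"ty":0.049,"tz":0,"wx":0,"wy":0,"wz":0},
    {"jaw":0.04,"tx":-0.009,"ty":0.049,"tz":0,"wx":0,"wy":0,"wz":0},
    {"jaw":0.04,"tx":-0.009,"ty":0.05,"tz":0,"wx":0,"wy":0,"wz":0},
    {"jaw":0.04,"tx":0,"ty":0,"tz":0,"wx":0,"wy":0,"wz":0},
    {"jaw":0.04,"tx":0,"ty":0,"tz":0,"wx":0,"wy":0,"wz":0}
  ]
}}

```text
t: 13.88
eef_pos: [0.6371, -0.1756, 0.0774]
tool_rot: [-3.14, -0.0, 1.656]
force: [-0.4, 0.8, 0.1]
grip_width: 0.0474
gripper_force: 25.0
```

```bash
python3 -c "
from h import *
go(.638,-.175,.012,95)"
```

```text
t 13.88 p [ 0.6371 -0.1756  0.0774] yaw 94.9 grip 0.0474 25.0
wz -0.002 tx 0.0005 ty 0.0009 tz 0.0654
```

>>> {"api": "arm_command", "payload": {
  "plan": [
    {"jaw":0.04,"tx":0,"ty":0.001,"tz":0.03,"wx":0,"wy":0,"wz":0},
    {"jaw":0.04,"tx":0,"ty":0,"tz":0.02,"wx":0,"wy":0,"wz":0},
    {"jaw":0.04,"tx":0,"ty":0,"tz":0.01,"wx":0,"wy":0,"wz":0},
    {"jaw":0.04,"tx":0,"ty":0,"tz":0.005,"wx":0,"wy":0,"wz":0},
    {"jaw":0.04,"tx":0,"ty":0,"tz":0,"wx":0,"wy":0,"wz":0},
    {"jaw":0.056,"tx":0,"ty":0,"tz":0,"wx":0,"wy":0,"wz":0},
    {"jaw":0.056,"tx":0,"ty":0,"tz":0,"wx":0,"wy":0,"wz":0},
    {"jaw":0.056,"tx":0,"ty":0,"tz":0,"wx":0,"wy":0,"wz":0}
  ]
}}

```text
t: 14.88
eef_pos: [0.6392, -0.1758, 0.0133]
tool_rot: [3.141, 0.0, 1.656]
force: [0.1, 0.5, -0.0]
grip_width: 0.0557
gripper_force: 0.0
```

>>> {"api": "arm_command", "payload": {
  "plan": [
    {"jaw":0.056,"tx":0,"ty":0,"tz":-0.03,"wx":0,"wy":0,"wz":0},
    {"jaw":0.056,"tx":0,"ty":0,"tz":-0.04,"wx":0,"wy":0,"wz":0},
    {"jaw":0.075,"tx":0,"ty":0,"tz":-0.03,"wx":0,"wy":0,"wz":0},
    {"jaw":0.075,"tx":-0.02,"ty":-0.047,"tz":0,"wx":0,"wy":0,"wz":0},
    {"jaw":0.075,"tx":-0.02,"ty":-0.047,"tz":0,"wx":0,"wy":0,"wz":0},
    {"jaw":0.075,"tx":-0.02,"ty":-0.048,"tz":0,"wx":0,"wy":0,"wz":0},
    {"jaw":0.075,"tx":-0.02,"ty":-0.048,"tz":0,"wx":0,"wy":0,"wz":0},
    {"jaw":0.075,"tx":0,"ty":0,"tz":0,"wx":0,"wy":0,"wz":0.185},
    {"jaw":0.075,"tx":0,"ty":0,"tz":0,"wx":0,"wy":0,"wz":0.185},
    {"jaw":0.075,"tx":0,"ty":0,"tz":0,"wx":0,"wy":0,"wz":0.185},
    {"jaw":0.075,"tx":0,"ty":0,"tz":0,"wx":0,"wy":0,"wz":0}
  ]
}}

```text
t: 16.25
eef_pos: [0.4566, -0.2716, 0.1131]
tool_rot: [3.141, 0.0, 1.102]
force: [-0.2, -0.1, 0.6]
grip_width: 0.0751
gripper_force: 0.0
```

```bash
python3 -c "
from h import *
go(.4555,-.271,.008,63)"
```

```text
t 16.25 p [ 0.4566 -0.2716  0.1131] yaw 63.1 grip 0.0751 0.0
wz 0.002 tx 0.0001 ty -0.0012 tz 0.1051
```

>>> {"api": "arm_command", "payload": {
  "plan": [
    {"jaw":0.075,"tx":0,"ty":-0.001,"tz":0.04,"wx":0,"wy":0,"wz":0},
    {"jaw":0.075,"tx":0,"ty":0,"tz":0.04,"wx":0,"wy":0,"wz":0},
    {"jaw":0.075,"tx":0,"ty":0,"tz":0.018,"wx":0,"wy":0,"wz":0},
    {"jaw":0.075,"tx":0,"ty":0,"tz":0.007,"wx":0,"wy":0,"wz":0},
    {"jaw":0.075,"tx":0,"ty":0,"tz":0,"wx":0,"wy":0,"wz":0},
    {"jaw":0.03,"tx":0,"ty":0,"tz":0,"wx":0,"wy":0,"wz":0},
    {"jaw":0.03,"tx":0,"ty":0,"tz":0,"wx":0,"wy":0,"wz":0},
    {"jaw":0.03,"tx":0,"ty":0,"tz":0,"wx":0,"wy":0,"wz":0},
    {"jaw":0.03,"tx":0,"ty":0,"tz":0,"wx":0,"wy":0,"wz":0}
  ],
  "force": 25
}}

```text
t: 17.38
eef_pos: [0.4558, -0.2712, 0.0082]
tool_rot: [3.141, 0.0, 1.101]
force: [-1.1, 0.4, 5.1]
grip_width: 0.0399
gripper_force: 24.8
```

>>> {"api": "arm_command", "payload": {
  "plan": [
    {"jaw":0.03,"tx":0,"ty":0,"tz":-0.03,"wx":0,"wy":0,"wz":0},
    {"jaw":0.03,"tx":0,"ty":0,"tz":-0.04,"wx":0,"wy":0,"wz":0},
    {"jaw":0.03,"tx":0,"ty":0,"tz":0,"wx":0,"wy":0,"wz":-0.185},
    {"jaw":0.03,"tx":0,"ty":0,"tz":0,"wx":0,"wy":0,"wz":-0.185},
    {"jaw":0.03,"tx":0,"ty":0,"tz":0,"wx":0,"wy":0,"wz":-0.185},
    {"jaw":0.03,"tx":0.004,"ty":0.047,"tz":0,"wx":0,"wy":0,"wz":0},
    {"jaw":0.03,"tx":0.004,"ty":0.047,"tz":0,"wx":0,"wy":0,"wz":0},
    {"jaw":0.03,"tx":0.004,"ty":0.048,"tz":0,"wx":0,"wy":0,"wz":0},
    {"jaw":0.03,"tx":0.004,"ty":0.048,"tz":0,"wx":0,"wy":0,"wz":0},
    {"jaw":0.03,"tx":0,"ty":0,"tz":0,"wx":0,"wy":0,"wz":0},
    {"jaw":0.03,"tx":0,"ty":0,"tz":0,"wx":0,"wy":0,"wz":0}
  ]
}}

```text
t: 18.75
eef_pos: [0.6428, -0.2388, 0.0774]
tool_rot: [-3.14, -0.001, 1.656]
force: [-0.1, -0.2, -0.5]
grip_width: 0.0401
gripper_force: 24.8
```

```bash
python3 -c "
from h import *
go(.6435,-.239,.012,95)"
```

```text
t 18.75 p [ 0.6428 -0.2388  0.0774] yaw 94.9 grip 0.0401 24.8
wz -0.002 tx -0.0003 ty 0.0007 tz 0.0654
```

>>> {"api": "arm_command", "payload": {
  "plan": [
    {"jaw":0.03,"tx":0,"ty":0.001,"tz":0.03,"wx":0,"wy":0,"wz":0},
    {"jaw":0.03,"tx":0,"ty":0,"tz":0.02,"wx":0,"wy":0,"wz":0},
    {"jaw":0.03,"tx":0,"ty":0,"tz":0.01,"wx":0,"wy":0,"wz":0},
    {"jaw":0.03,"tx":0,"ty":0,"tz":0.005,"wx":0,"wy":0,"wz":0},
    {"jaw":0.03,"tx":0,"ty":0,"tz":0,"wx":0,"wy":0,"wz":0},
    {"jaw":0.052,"tx":0,"ty":0,"tz":0,"wx":0,"wy":0,"wz":0},
    {"jaw":0.052,"tx":0,"ty":0,"tz":0,"wx":0,"wy":0,"wz":0},
    {"jaw":0.052,"tx":0,"ty":0,"tz":0,"wx":0,"wy":0,"wz":0}
  ]
}}

```text
t: 19.75
eef_pos: [0.6448, -0.239, 0.0133]
tool_rot: [3.141, 0.0, 1.656]
force: [-0.9, -0.1, -0.3]
grip_width: 0.0521
gripper_force: 0.0
```

>>> {"api": "arm_command", "payload": {
  "plan": [
    {"jaw":0.052,"tx":0,"ty":0,"tz":-0.03,"wx":0,"wy":0,"wz":0},
    {"jaw":0.052,"tx":0,"ty":0,"tz":-0.04,"wx":0,"wy":0,"wz":0},
    {"jaw":0.07,"tx":0,"ty":0,"tz":-0.03,"wx":0,"wy":0,"wz":0},
    {"jaw":0.07,"tx":0.044,"ty":-0.026,"tz":0,"wx":0,"wy":0,"wz":0},
    {"jaw":0.07,"tx":0.044,"ty":-0.026,"tz":0,"wx":0,"wy":0,"wz":0},
    {"jaw":0.07,"tx":0.044,"ty":-0.026,"tz":0,"wx":0,"wy":0,"wz":0},
    {"jaw":0.07,"tx":0.044,"ty":-0.026,"tz":0,"wx":0,"wy":0,"wz":0},
    {"jaw":0.07,"tx":0.044,"ty":-0.026,"tz":0,"wx":0,"wy":0,"wz":0},
    {"jaw":0.07,"tx":0.045,"ty":-0.027,"tz":0,"wx":0,"wy":0,"wz":0},
    {"jaw":0.07,"tx":0.045,"ty":-0.027,"tz":0,"wx":0,"wy":0,"wz":0},
    {"jaw":0.07,"tx":0,"ty":0,"tz":0,"wx":0,"wy":0,"wz":-0.098},
    {"jaw":0.07,"tx":0,"ty":0,"tz":0,"wx":0,"wy":0,"wz":0}
  ]
}}

```text
t: 21.25
eef_pos: [0.4351, 0.0547, 0.1133]
tool_rot: [3.141, 0.0, 1.754]
force: [0.1, -0.5, -0.0]
grip_width: 0.07
gripper_force: 0.0
```

```bash
python3 -c "
from h import *
go(.4327,.054,.008,100.6)"
```

```text
t 21.25 p [0.4351 0.0547 0.1133] yaw 100.5 grip 0.07 0.0
wz -0.001 tx -0.0002 ty -0.0024 tz 0.1053
```

>>> {"api": "arm_command", "payload": {
  "plan": [
    {"jaw":0.07,"tx":0,"ty":-0.002,"tz":0.04,"wx":0,"wy":0,"wz":0},
    {"jaw":0.07,"tx":0,"ty":0,"tz":0.04,"wx":0,"wy":0,"wz":0},
    {"jaw":0.07,"tx":0,"ty":0,"tz":0.018,"wx":0,"wy":0,"wz":0},
    {"jaw":0.07,"tx":0,"ty":0,"tz":0.007,"wx":0,"wy":0,"wz":0},
    {"jaw":0.07,"tx":0,"ty":0,"tz":0,"wx":0,"wy":0,"wz":0},
    {"jaw":0.03,"tx":0,"ty":0,"tz":0,"wx":0,"wy":0,"wz":0},
    {"jaw":0.03,"tx":0,"ty":0,"tz":0,"wx":0,"wy":0,"wz":0},
    {"jaw":0.03,"tx":0,"ty":0,"tz":0,"wx":0,"wy":0,"wz":0},
    {"jaw":0.03,"tx":0,"ty":0,"tz":0,"wx":0,"wy":0,"wz":0}
  ],
  "force": 25
}}

```text
t: 22.38
eef_pos: [0.4332, 0.054, 0.0083]
tool_rot: [3.141, 0.0, 1.754]
force: [-1.7, -1.2, 7.4]
grip_width: 0.0402
gripper_force: 25.0
```

>>> {"api": "arm_command", "payload": {
  "plan": [
    {"jaw":0.03,"tx":0,"ty":0,"tz":-0.03,"wx":0,"wy":0,"wz":0},
    {"jaw":0.03,"tx":0,"ty":0,"tz":-0.04,"wx":0,"wy":0,"wz":0},
    {"jaw":0.03,"tx":0,"ty":0,"tz":-0.02,"wx":0,"wy":0,"wz":0.098},
    {"jaw":0.03,"tx":-0.045,"ty":0.046,"tz":0,"wx":0,"wy":0,"wz":0},
    {"jaw":0.03,"tx":-0.045,"ty":0.046,"tz":0,"wx":0,"wy":0,"wz":0},
    {"jaw":0.03,"tx":-0.046,"ty":0.046,"tz":0,"wx":0,"wy":0,"wz":0},
    {"jaw":0.03,"tx":-0.046,"ty":0.047,"tz":0,"wx":0,"wy":0,"wz":0},
    {"jaw":0.03,"tx":0,"ty":0,"tz":0,"wx":0,"wy":0,"wz":0},
    {"jaw":0.03,"tx":0,"ty":0,"tz":0,"wx":0,"wy":0,"wz":0}
  ]
}}

```text
t: 23.5
eef_pos: [0.6246, -0.1054, 0.0974]
tool_rot: [-3.14, -0.0, 1.655]
force: [-0.6, 0.5, -0.3]
grip_width: 0.0397
gripper_force: 25.0
```

```bash
python3 -c "
from h import *
go(.6325,-.1115,.012,95)"
```

```text
t 23.5 p [ 0.6246 -0.1054  0.0974] yaw 94.8 grip 0.0397 25.0
wz -0.003 tx -0.0068 ty 0.0074 tz 0.0854
```

Place it, then raise the arm and back away left for a clear view.

>>> {"api": "arm_command", "payload": {
  "plan": [
    {"jaw":0.03,"tx":-0.007,"ty":0.008,"tz":0,"wx":0,"wy":0,"wz":0},
    {"jaw":0.03,"tx":0,"ty":0,"tz":0.035,"wx":0,"wy":0,"wz":0},
    {"jaw":0.03,"tx":0,"ty":0,"tz":0.03,"wx":0,"wy":0,"wz":0},
    {"jaw":0.03,"tx":0,"ty":0,"tz":0.014,"wx":0,"wy":0,"wz":0},
    {"jaw":0.03,"tx":0,"ty":0,"tz":0.006,"wx":0,"wy":0,"wz":0},
    {"jaw":0.03,"tx":0,"ty":0,"tz":0,"wx":0,"wy":0,"wz":0},
    {"jaw":0.052,"tx":0,"ty":0,"tz":0,"wx":0,"wy":0,"wz":0},
    {"jaw":0.052,"tx":0,"ty":0,"tz":0,"wx":0,"wy":0,"wz":0},
    {"jaw":0.052,"tx":0,"ty":0,"tz":0,"wx":0,"wy":0,"wz":0}
  ]
}}

```text
t: 24.62
eef_pos: [0.6342, -0.112, 0.0134]
tool_rot: [3.141, 0.0, 1.656]
force: [0.2, 0.8, -0.3]
grip_width: 0.0519
gripper_force: 0.0
```

>>> {"api": "arm_command", "payload": {
  "plan": [
    {"jaw":0.052,"tx":0,"ty":0,"tz":-0.03,"wx":0,"wy":0,"wz":0},
    {"jaw":0.052,"tx":0,"ty":0,"tz":-0.05,"wx":0,"wy":0,"wz":0},
    {"jaw":0.052,"tx":0,"ty":0,"tz":-0.05,"wx":0,"wy":0,"wz":0},
    {"jaw":0.052,"tx":0,"ty":0,"tz":-0.05,"wx":0,"wy":0,"wz":0},
    {"jaw":0.052,"tx":0.06,"ty":-0.02,"tz":0,"wx":0,"wy":0,"wz":0},
    {"jaw":0.052,"tx":0.06,"ty":-0.02,"tz":0,"wx":0,"wy":0,"wz":0},
    {"jaw":0.052,"tx":0.06,"ty":-0.02,"tz":0,"wx":0,"wy":0,"wz":0},
    {"jaw":0.052,"tx":0.06,"ty":-0.02,"tz":0,"wx":0,"wy":0,"wz":0},
    {"jaw":0.052,"tx":0.06,"ty":-0.02,"tz":0,"wx":0,"wy":0,"wz":0},
    {"jaw":0.052,"tx":0.06,"ty":-0.02,"tz":0,"wx":0,"wy":0,"wz":0},
    {"jaw":0.052,"tx":0.06,"ty":-0.02,"tz":0,"wx":0,"wy":0,"wz":0},
    {"jaw":0.052,"tx":0.06,"ty":-0.02,"tz":0,"wx":0,"wy":0,"wz":0}
  ]
}}

```text
t: 26.12
eef_pos: [0.4352, 0.3491, 0.1934]
tool_rot: [3.141, -0.0, 1.656]
force: [1.1, -0.2, -0.2]
grip_width: 0.0521
gripper_force: 0.0
```

>>> {"api": "arm_command", "payload": {
  "plan": [
    {"jaw":0.052,"tx":0.06,"ty":-0.02,"tz":0,"wx":0,"wy":0,"wz":0},
    {"jaw":0.052,"tx":0.06,"ty":-0.02,"tz":0,"wx":0,"wy":0,"wz":0},
    {"jaw":0.052,"tx":0.06,"ty":-0.02,"tz":0,"wx":0,"wy":0,"wz":0},
    {"jaw":0.052,"tx":0.06,"ty":-0.02,"tz":0,"wx":0,"wy":0,"wz":0},
    {"jaw":0.052,"tx":0,"ty":0,"tz":0,"wx":0,"wy":0,"wz":0},
    {"jaw":0.052,"tx":0,"ty":0,"tz":0,"wx":0,"wy":0,"wz":0}
  ]
}}

```text
t: 26.88
eef_pos: [0.3371, 0.5765, 0.1927]
tool_rot: [-3.141, 0.001, 1.656]
force: [0.1, -0.0, 0.0]
grip_width: 0.0519
gripper_force: 0.0
```

```bash
python3 -c "
from h import *
a=grab_frame('top')[90:260,130:480]; b=grab_frame('side')[90:290,190:490]
f=lambda i,k:cv2.resize(i,None,fx=k,fy=k,interpolation=2)[:,:,::-1]
cv2.imwrite('pics/e1.png',f(a,2.2)); cv2.imwrite('pics/e2.png',f(b,2.5))"
```

```text
(no output)
```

View pics/e1.png

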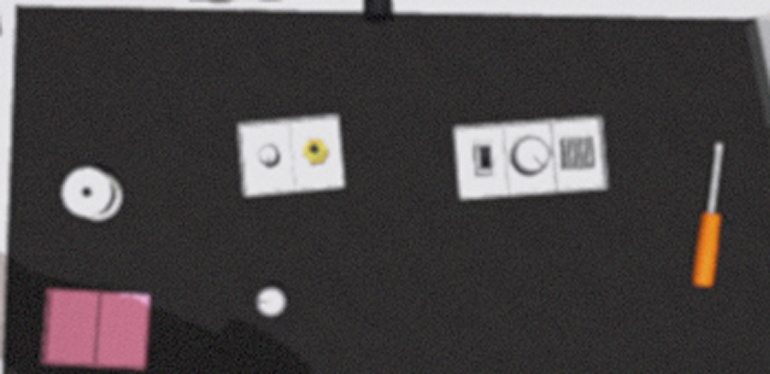

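View pics/e2.png

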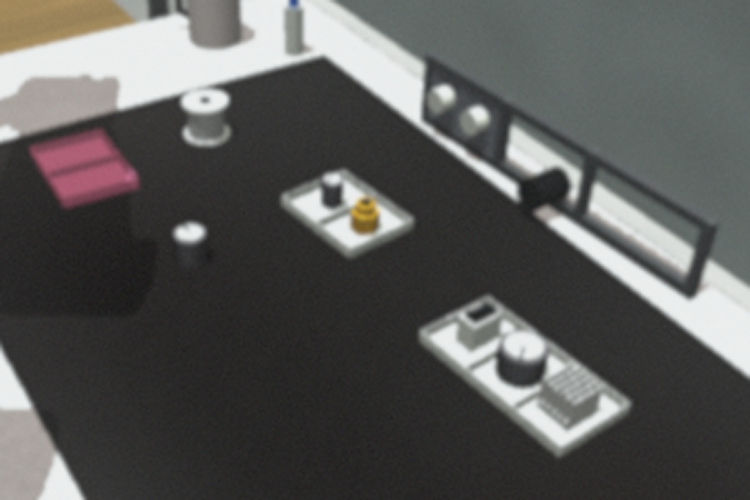

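The crops show each part upright in its own compartment. In the short tray the small knob is at (268,154) and the gland at (316,152). In the long tray the switch is at (483,158), the big knob at (530,154) and the heat sink at (577,153). The medium knob, spool and screwdriver have not moved.

```bash
python3 -c "
from rig import *
print(sign_off())"
```

```text
the job is handed in; nothing more can be done
None
```

Both kits are made up and the job is handed in: in the final camera views all five parts stand upright in their own compartments and the spare knob, spool and screwdriver look unmoved, but no verdict came back.

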